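# Draw out the hot toaster's crumb tray with a hook

### The arm

A 6-joint arm with a two-finger parallel gripper is mounted at the origin on a cart in front of the work surface, level with it; the furniture and walls round the work are solid. World frame = base frame: x ahead of the robot, y to its left, z up, the work surface at z = 0. Lengths are in m, angles in rad, forces in N, time in s.
With the tool pointing down it reaches from about 0.4 to 0.825 m from the base axis. Payload 7 kg.
Tool frame: the origin (TCP) lies between the finger pads; the fingertips stand 8 mm ahead of it and the grasp point (between the pads) lies 11 mm behind it (arm.finger_overhang is the distance from the TCP to the fingertips, in m); z points along the fingers, y is the line along which they close (so a half turn about z gives the same grasp; the last joint's range is limited). The gripper opens to 88 mm and grips with 3 to 60 N. Pads are 19 mm wide; open, the fingers measure 130 mm over their backs; the gripper's body (78 mm by 193 mm) begins 47 mm behind the grasp point.
Start: joints at [-0.987, 0.359, 0.012, 0, -1.224, -0.288], TCP at [0.197, -0.646, 0.235] pointing down, gripper open.
Joint ranges: [-3.07, 3.07], [-1.43, 2.12], [-1.02, 1.25], [-3.03, 1.67], [-3.05, -0], [-3.03, 3.03]. Speed limits (rad/s): [2.39, 2.39, 3.01, 3.14, 3.14, 3.14].

### API

Orientations are given as [roll, pitch, yaw] about the fixed x, y, z axes, in that order (R = Rz(yaw) Ry(pitch) Rx(roll)).
In Python, from station import arm gives the robot as it stands.
- The arm moves only by the tool move_arm, never from a script. Its argument "rows" is text: rows parted by semicolons, each of 7 numbers parted by spaces: the turn, a rotation vector about the tool's x, y, z in degrees, then the shift along the tool's x, y, z in m, then the finger opening in m, from 0 to 0.0876. A call has 1 to 8 rows; each row shifts and turns the commanded pose from where the row before left it, along the tool's axes as they then stand; what a row does not reach is not made up. A row lasts 1/8 s, in which the tool goes at most 62.5 mm and 10.7 degrees, less where a joint would pass 70% of its speed; a pose out of reach is approached as far as the arm can. A call is refused whole if a number of a shift passes 0.0625 or a number of a turn 10.7, either way. A call with a gripper value outside its range is refused whole. The fingers move at their own pace and stop on an object; "squeeze" is the grip in N (left out, the last holds). Time passes only in rows, so rows that do not move let the fingers close. It gives the time, the measured TCP pose, the force, the opening and the grip force at its end, in the units of the state.
- arm.get_state(): the state, without advancing time (a new reading comes with each control period).
- arm.grab_frame(name): name is "scene" or "top"; returns (picture, depth): 384x512x3 uint8, blue, green, red; 384x512 float32, m along the optical axis (not along the pixel's ray), 0 where there is no reading.
- arm.camera_model(name): a dict with "mtx" (3x3 intrinsics, pixels), "camera_from_world" (4x4, takes a point from world to camera coordinates). Camera axes: x right, y down, z forward; pixel columns grow to the right and rows downward; lengths in m; the calibration is good to about 2 mm. A picture is of the moment at which its call begins. camera_model takes no time and is no camera call.
- arm.job_done(): hands the job in; it is judged then, once.
The state is a dict: "t": time; "q": joint angles; "qd": joint speeds; "joint_efforts": joint torques, N m; "eef_pos": TCP position; "ee_rot": TCP orientation; "force": force on the tool from outside, world axes, zero at the start; "moment": the same for the moment, N m; "width": finger opening in m; "gripper_force": force on a finger pad.
Only numpy, scipy, OpenCV 4.12 (cv2) and the standard library are available. Lean on these libraries where they do the work, as an engineer would, in place of code of your own. Each camera call takes 0.05 s, during which the arm holds its last target. There are 200 camera calls.

### The job

The toaster is still hot, so pick up the hook tool from the cork mat, drop its tip into the finger hole in the red tab of the crumb tray, and draw the tray gently out until you feel it come up firmly against its hidden stop inside; keep pulling against the stop for a moment to be sure, without yanking. Keep the gripper itself off the toaster and the tray. Then unhook, leave the tray drawn out, and stand the hook tool on its two feet lengthwise on the cork mat again, without disturbing the shakers and the jar behind.

Things in the scene. Friction and masses are not known exactly. Their poses are not given: they have to be found in the camera images.
- hook_grip (a point): Centre of the wooden handle (110 long, 20 wide, 30 mm high) of the 150 g hook tool, 29 mm above the underside of its feet. x along the handle to the hook, z up. Two rubber feet, 44 wide, 12 long, 15 mm high, 45 mm before and behind; grip across the 20 mm width between them. A 6 mm rod leaves the +x end 7 mm above this point, runs to 150 mm ahead of it and turns down 30 mm.
- hook_tip (a point): Lowest point of the hook tool's down-turned steel end (6 mm thick, rounded, 27 mm of it below the rod): 150 mm ahead (x) of hook_grip and 23 mm below it; same axes as hook_grip.
- tray_hole (a point): Centre of the square 14 x 14 mm through hole in the tray's red tab, at the tab's top face, 34 mm above the worktop. Tab 4 mm thick, 40 mm wide, free below, ends 16 mm before the hole; the black tray front is 20 mm behind it. z up; the tray slides out along -x. It slides with under 3 N, then after 23 to 70 mm meets a rigid stop that is not measured and varies: feel for it.
- toaster: The toaster, fixed, 200 deep (x), 160 wide (y), 178 mm high; origin at the centre of its underside. Its front, where the tray comes out, faces its own -x, 100 mm from the origin; a lever knob (140 mm up) and a dial (85 mm up) stick out 20 mm. Against its stop the tray's hole is 160 to 196 mm in front of the origin.
- tray: The crumb tray, 180 x 100 x 12 mm, about 0.2 kg, 2 mm of side play; origin under the middle of its floor, axes as tray_hole, which lies at (-116, 0, 12) mm from here. Holding a pull of 6 to 10 N on it against the stop for half a second is firm; more than 18 N between hook and tray is too much.
- hook_tool: The hook tool as a whole; origin 29 mm below hook_grip, between the feet at their underside; axes as hook_grip.
- mat: Cork mat fixed on the worktop, 240 long (x), 120 wide (y), 5 mm thick; origin at the centre of its underside. The hook tool stands on it lengthwise at the start, hook to +x, its handle centre about 45 mm from the mat's middle toward -x.
- pepper_shaker: Bystander: pepper shaker, 44 mm wide, 90 mm high, standing loose toward the back; origin under it.
- spice_jar: Bystander: glass spice jar with green cap, 46 mm wide, 106 mm high, loose toward the back; origin under it.
- salt_shaker: Bystander: salt shaker with grey contents, 44 mm wide, 90 mm high, loose toward the back; origin under it.

How it is judged:
By the outcome, as a careful person would: the job done as asked, in the order asked, and still so for the second after the job is handed in, with the robot touching nothing.
It also fails if it takes over 51 s, if anything falls off the work surface, if the arm or the gripper's body presses on something with over 40 N, if the wrist force passes 120 N, or if a joint passes its speed limit or range.

## Working session

There is one attempt and no reset: what is moved stays moved. The work goes in short steps, Python scripts to look and compute and a tool call to move; the robot and the scene stay as the last step left them, time stands still between calls to the robot, and variables do not carry over. Pictures are saved under pics/ and viewed, at most 10 in all, crops included, and the job is handed in when it is done.

Besides the shell and the picture viewer there is one more tool, called after "Call:" as a command line: name --argument value ..., lists and objects as JSON in quotes. move_arm: Moves the arm, as the interface text tells. Its arguments: {"type":"object","properties":{"rows":{"type":"string"},"squeeze":{"type":"number"}},"required":["rows"]}

```bash
mkdir -p pics; ls
python3 - <<'E'
from station import arm
import cv2,numpy as np
for n in("scene","top"):
    p,d=arm.grab_frame(n); cv2.imwrite(f"pics/{n}0.png",p); np.save(f"{n}0.npy",d)
    m=arm.camera_model(n); print(n,np.round(m["mtx"],1).tolist(),np.round(np.linalg.inv(m["camera_from_world"]),3).tolist())
s=arm.get_state(); print(s)
E
```

```text
pics
scene [[422.7, 0.0, 254.5], [0.0, 422.7, 192.8], [0.0, 0.0, 1.0]] [[-0.57, -0.539, 0.619, 0.004], [-0.821, 0.36, -0.443, 0.413], [0.016, -0.761, -0.648, 0.705], [0.0, 0.0, 0.0, 1.0]]
top [[376.3, 0.0, 247.4], [0.0, 376.3, 196.9], [0.0, 0.0, 1.0]] [[0.007, -0.994, 0.109, 0.543], [-1.0, -0.008, -0.011, -0.004], [0.012, -0.109, -0.994, 0.909], [0.0, 0.0, 0.0, 1.0]]
{'t': 0.1, 'q': array([-9.86931503e-01,  3.59292832e-01,  1.11647030e-02, -3.25580383e-04,
       -1.22407891e+00, -2.88072464e-01]), 'qd': array([-0.00114178, -0.00050586,  0.0030186 ,  0.00159677, -0.00095264,
        0.00145709]), 'joint_efforts': array([-1.54879333e-03, -5.84161091e+01,  2.93750238e+01,  7.01553941e+00,
        1.01540811e-02, -5.15859176e-05]), 'eef_pos': array([ 0.19660576, -0.64529837,  0.23373398]), 'ee_rot': array([ 3.14015311e+00, -1.07355344e-04, -2.84591107e+00]), 'force': array([-0.77682254,  0.02536138, -0.34387842]), 'moment': array([-0.00031277,  0.03799484, -0.0332736 ]), 'gripper_force': 0.0, 'width': 0.0874520872301285}
```

View pics/scene0.png

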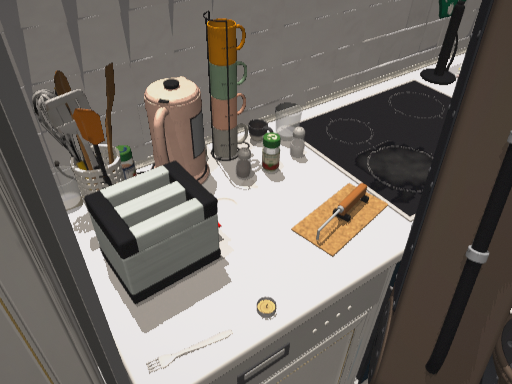

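View pics/top0.png

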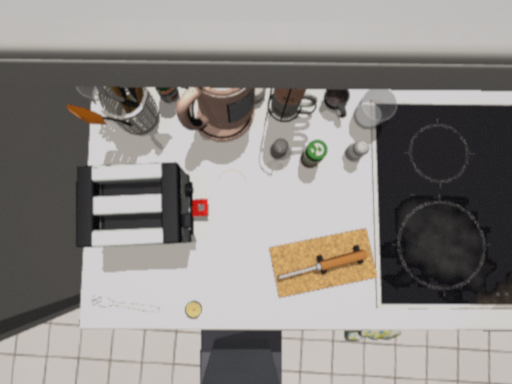

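The scene view shows the hook tool on the cork mat (handle at about 355,195, hook at 320,235) with the red tab mostly hidden at (219,225). The top view shows the tab at (200,208), the handle at (342,261) and the hook end at (280,277). The tray slides out toward the right of the picture, which is roughly −y.

```bash
cat > h.py <<'E'
from station import arm
import cv2,numpy as np
def ray(n,uv,z):
    m=arm.camera_model(n); T=np.linalg.inv(m["camera_from_world"])
    uv=np.atleast_2d(np.float64(uv)); d=np.c_[uv,np.ones(len(uv))]@np.linalg.inv(m["mtx"]).T@T[:3,:3].T
    o=T[:3,3]; return o+d*((z-o[2])/d[:,2])[:,None]
def proj(n,p):
    m=arm.camera_model(n); p=np.atleast_2d(p); c=np.c_[p,np.ones(len(p))]@m["camera_from_world"].T
    c=c[:,:3]@m["mtx"].T; return c[:,:2]/c[:,2:]
def red(p,lo=90):
    h=cv2.cvtColor(p,cv2.COLOR_BGR2HSV); return (((h[...,0]<6)|(h[...,0]>174))&(h[...,1]>190)&(h[...,2]>lo)).astype(np.uint8)
def crop(p,x0,y0,x1,y1,k,f): cv2.imwrite(f,cv2.resize(p[y0:y1,x0:x1],None,fx=k,fy=k,interpolation=cv2.INTER_CUBIC))
E
python3 - <<'E'
from h import *
p=cv2.imread("pics/top0.png"); h=cv2.cvtColor(p,cv2.COLOR_BGR2HSV)
m=red(p); m[:,:192]=0;m[:,215:]=0;m[:190]=0;m[225:]=0
ys,xs=np.nonzero(m); print("red",xs.min(),xs.max(),ys.min(),ys.max())
b=cv2.minAreaRect(np.c_[xs,ys].astype(np.float32)); print(b, ray("top",cv2.boxPoints(b),.034).round(4).tolist(), ray("top",b[0],.034))
mat=((h[...,0]>8)&(h[...,0]<25)&(h[...,1]>110)&(h[...,2]>120)).astype(np.uint8); mat[:225]=0;mat[:,:265]=0;mat[:,380:]=0;mat[300:]=0
ys,xs=np.nonzero(mat);b=cv2.minAreaRect(np.c_[xs,ys].astype(np.float32));print("mat",b,ray("top",cv2.boxPoints(b),.005).round(4).tolist(), ray("top",b[0],.005))
for q in [(342,261),(320,268),(365,254),(280,277),(297,272)]: print(q,h[q[1],q[0]],ray("top",q,.049).round(4))
crop(p,260,220,385,305,6,"pics/c1.png")
crop(p,165,160,240,250,6,"pics/c2.png")
a=cv2.imread("pics/c1.png")
c=cv2.imread("pics/c2.png"); o=np.zeros((540,780,3),np.uint8); o[:a.shape[0],:750]=a; cv2.imwrite("pics/c1.png",a)
E
```

```text
red 192 206 201 215
((199.0, 208.0), (14.0, 14.0), 90.0) [[0.6288, 0.1151, 0.034], [0.629, 0.0825, 0.034], [0.5964, 0.0819, 0.034], [0.5961, 0.1144, 0.034]] [[0.61253797 0.09846903 0.034     ]]
mat ((322.8846130371094, 262.423095703125), (48.636802673339844, 98.84253692626953), 78.69007110595703) [[0.5199, -0.0682, 0.005], [0.5676, -0.3013, 0.005], [0.455, -0.3209, 0.005], [0.4089, -0.0907, 0.005]] [[ 0.487393   -0.19486036  0.005     ]]
(342, 261) [ 15 160 186] [[ 0.4936 -0.229   0.049 ]]
(320, 268) [ 15   9 163] [[ 0.4777 -0.1789  0.049 ]]
(365, 254) [ 15 157 188] [[ 0.5096 -0.2817  0.049 ]]
(280, 277) [ 10   4 182] [[ 0.4572 -0.0884  0.049 ]]
(297, 272) [ 18   7 189] [[ 0.4685 -0.1268  0.049 ]]
```

View pics/c1.png

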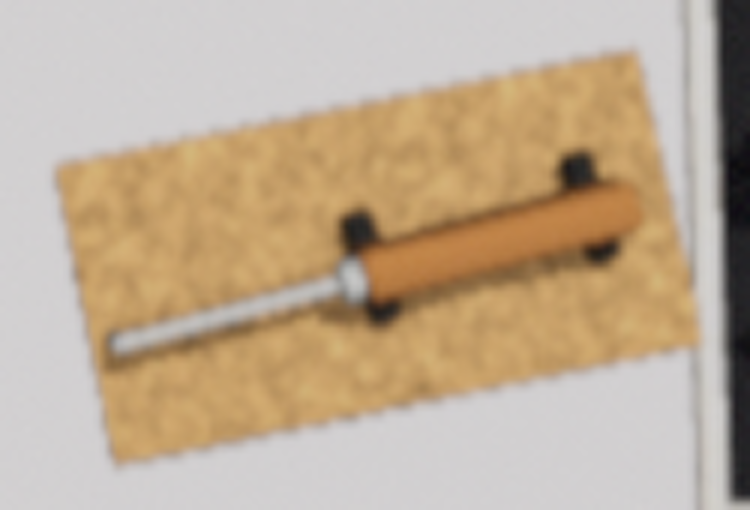

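View pics/c2.png

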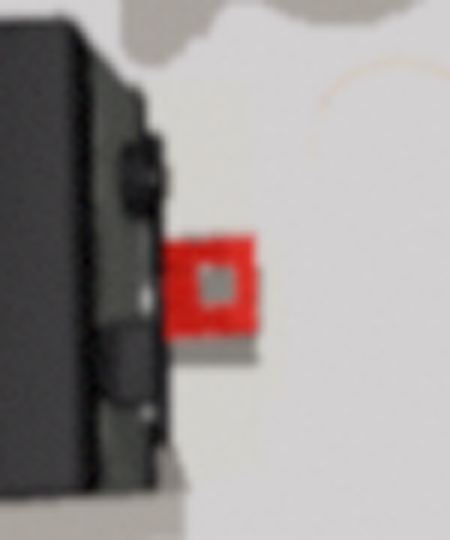

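c1 shows the rod end at crop (112,345), the ferrule at (350,280) and the handle tail at (638,203). c2 shows the hole at crop (217,284), which is top pixel (200.8,206.9), with the toaster nearly square to the image.

```bash
cat >> h.py <<'E'
def plan(xyz,yaw_deg):
    from scipy.spatial.transform import Rotation as Ro
    s=arm.get_state(); R=Ro.from_euler("xyz",s["ee_rot"]); d=R.inv().apply(np.array(xyz)-s["eef_pos"])
    T=Ro.from_euler("xyz",[np.pi,0,np.radians(yaw_deg)]); r=(R.inv()*T).as_rotvec(degrees=True)
    print("pos",s["eef_pos"].round(4),"yaw",np.degrees(s["ee_rot"]).round(2),"shift",d.round(4),"turn",r.round(2),"F",s["force"].round(2),"w",round(s["width"],4),"t",s["t"])
E
python3 - <<'E'
from h import *
c1=lambda X,Y:((X+.5)/6-.5+260,(Y+.5)/6-.5+220)
c2=lambda X,Y:((X+.5)/6-.5+165,(Y+.5)/6-.5+160)
p=cv2.imread("pics/top0.png"); h=cv2.cvtColor(p,cv2.COLOR_BGR2HSV)
tip=ray("top",c1(112,345),.041)[0]; fer=ray("top",c1(350,280),.041)[0]
m=((h[...,1]>150)&(h[...,0]<14)&(h[...,0]>6)).astype(np.uint8); m[:225]=0;m[:,:310]=0;m[:,380:]=0;m[290:]=0
n,l,st,ce=cv2.connectedComponentsWithStats(m);k=1+np.argmax(st[1:,4]);ys,xs=np.nonzero(l==k);b=cv2.minAreaRect(np.c_[xs,ys].astype(np.float32));print(st[k],b)
hc=ray("top",b[0],.047)[0]; print("handle c",hc,"rod end",tip,"fer",fer, "dist",np.linalg.norm((tip-hc)[:2]))
v=tip-hc; print("yaw",np.degrees(np.arctan2(v[1],v[0])))
print("hole",ray("top",c2(217,284),.034), "tab end",ray("top",[c2(255,238),c2(258,336)],.034))
d=np.load("top0.npy"); print("depth hole side",d[207,196],d[207,201],d[203,201])
# toaster bars
w=((h[...,1]<40)&(h[...,2]>150)).astype(np.uint8); w[:,:88]=0;w[:,170:]=0;w[:160]=0;w[250:]=0
n,l,st,ce=cv2.connectedComponentsWithStats(w)
for i in range(1,n):
    if st[i,4]>300:
        ys,xs=np.nonzero(l==i);print(st[i],cv2.fitLine(np.c_[xs,ys].astype(np.float32),cv2.DIST_L2,0,.01,.01).ravel())
for q in [(280,148),(316,151),(360,150)]: print(q,ray("top",q,.09).round(3))
plan((hc[0],hc[1],.2),-75)
E
```

```text
[358 259   4   3   4] ((359.5000305175781, 260.0000305175781), (0.4472135603427887, 3.5777084827423096), 63.43495178222656)
handle c [ 0.49593366 -0.269436    0.047     ] rod end [ 0.4561636  -0.08522724  0.041     ] fer [ 0.48094572 -0.17579215  0.041     ] dist 0.18845297447687082
yaw 102.1829764188267
hole [[0.61509906 0.0944519  0.034     ]] tab end [[0.63316497 0.08005082 0.034     ]
 [0.59502473 0.07818698 0.034     ]]
depth hole side 0.8744402 0.907785 0.8758858
[  88  160   82   21 1394] [ 9.9958587e-01 -2.8776336e-02  1.2542683e+02  1.6898207e+02]
[  93  194   69   21 1232] [ 9.9892247e-01 -4.6410527e-02  1.2660958e+02  2.0378003e+02]
[  88  228   82   22 1526] [ 9.9993330e-01 -1.1548351e-02  1.2843185e+02  2.3930472e+02]
(280, 148) [[ 0.743 -0.085  0.09 ]]
(316, 151) [[ 0.737 -0.165  0.09 ]]
(360, 150) [[ 0.74  -0.264  0.09 ]]
pos [ 0.1966 -0.6453  0.2337] yaw [ 1.7992e+02 -1.0000e-02 -1.6306e+02] shift [-0.3959  0.2723  0.0341] turn [ 7.000e-02  6.000e-02 -8.806e+01] F [-0.78  0.03 -0.34] w 0.0875 t 0.1
```

Call:
move_arm --rows "0 0 0 -0.03 0.02 0 0.07; 0 0 0 -0.045 0.034 0 0.07; 0 0 0 -0.045 0.034 0 0.07; 0 0 0 -0.045 0.034 0 0.07; 0 0 0 -0.045 0.034 0 0.07; 0 0 0 -0.045 0.034 0 0.07; 0 0 0 -0.045 0.034 0 0.07; 0 0 0 -0.045 0.034 0 0.07" --squeeze 50

```text
t: 1.1
eef_pos: [0.4522, -0.2966, 0.2345]
ee_rot: [3.141, -0.0, -2.846]
force: [0.7, -0.6, -0.1]
width: 0.07
gripper_force: 0.0
```

Call:
move_arm --rows "0 0 -10 -0.045 0.034 0 0.07; 0 0 -10 0 0 0 0.07; 0 0 -10 0 0 0 0.07; 0 0 -10 0 0 0 0.07; 0 0 -10 0 0 0 0.07; 0 0 -10 0 0 0 0.07; 0 0 -10 0 0 0 0.07; 0 0 -10 0 0 0 0.07"

```text
t: 2.1
eef_pos: [0.4844, -0.2526, 0.2342]
ee_rot: [3.141, 0.0, -1.444]
force: [0.2, 0.2, 0.6]
width: 0.07
gripper_force: 0.0
```

```bash
python3 -c "
from h import *
plan((.497,-.231,.1),-74.5)"
```

```text
pos [ 0.4844 -0.2526  0.2342] yaw [ 1.7996e+02  2.0000e-02 -8.2720e+01] shift [-0.0198 -0.0153  0.1342] turn [ 0.04  0.02 -8.22] F [0.16 0.16 0.6 ] w 0.07 t 2.1
```

Call:
move_arm --rows "0 0 -8.2 -0.02 -0.015 0.03 0.06; 0 0 0 0 0 0.05 0.06; 0 0 0 0 0 0.05 0.06; 0 0 0 0 0 0 0.06"

```text
t: 2.6
eef_pos: [0.4941, -0.2305, 0.1012]
ee_rot: [3.134, 0.003, -1.307]
force: [-0.2, -0.2, 1.2]
width: 0.0599
gripper_force: 0.0
```

```bash
python3 -c "
from h import *
plan((.497,-.231,.025),-74.5)
p,d=arm.grab_frame('scene'); crop(p,270,150,420,260,5,'pics/s1.png')"
```

```text
pos [ 0.4941 -0.2305  0.1012] yaw [179.57   0.19 -74.88] shift [ 0.0015 -0.0032  0.0762] turn [ 0.43  0.19 -0.38] F [-0.21 -0.22  1.25] w 0.0599 t 2.6
```

View pics/s1.png

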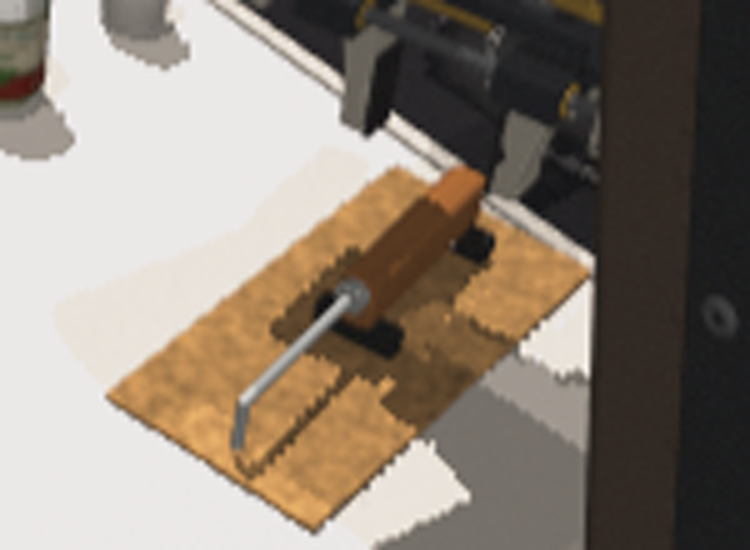

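The fingers (crop 365,80 and 520,150) are above the handle (crop 410,250) and spread across it, so I descend and grip.

Call:
move_arm --rows "0 0 0 0.001 -0.003 0.03 0.06; 0 0 0 0 0 0.03 0.06; 0 0 0 0 0 0.016 0.06; 0 0 0 0 0 0 0.06; 0 0 0 0 0 0 0.035; 0 0 0 0 0 0 0.01; 0 0 0 0 0 0 0.01; 0 0 0 0 0 0 0.01"

```text
t: 3.65
eef_pos: [0.5004, -0.2312, 0.0289]
ee_rot: [-3.141, -0.0, -1.306]
force: [-1.8, -0.2, 1.7]
width: 0.0257
gripper_force: 0.8
```

Call:
move_arm --rows "0 0 0 0 0 0 0.01; 0 0 0 0 0 0 0.01"

```text
t: 3.9
eef_pos: [0.4999, -0.2312, 0.0287]
ee_rot: [3.141, 0.0, -1.306]
force: [-2.5, 0.2, 4.1]
width: 0.0196
gripper_force: 50.0
```

Call:
move_arm --rows "0 0 0 0 0 -0.015 0.01; 0 0 0 0 0 -0.025 0.01; 0 0 0 0 0 -0.02 0.01; 0 0 0 0 0 0 0.01"

```text
t: 4.4
eef_pos: [0.5019, -0.2313, 0.0907]
ee_rot: [-3.138, -0.002, -1.306]
force: [0.5, 0.5, -2.0]
width: 0.0196
gripper_force: 50.0
```

Call:
move_arm --rows "0 0 0 -0.016 -0.015 0 0.01; 0 0 0 -0.03 -0.028 0 0.01; 0 0 0 -0.03 -0.028 0 0.01; 0 0 0 -0.03 -0.028 0 0.01; 0 0 6 -0.02 -0.02 0 0.01; 0 0 8 0 0 0 0.01; 0 0 6 0 0 0 0.01; 0 0 3 0 0 0 0.01"

```text
t: 5.4
eef_pos: [0.5818, -0.0782, 0.0877]
ee_rot: [3.14, -0.0, -1.71]
force: [0.0, -0.1, -1.4]
width: 0.0198
gripper_force: 50.0
```

Call:
move_arm --rows "0 0 0 0 0 0 0.01; 0 0 0 0 0 0 0.01"

```text
t: 5.65
eef_pos: [0.5821, -0.0785, 0.0882]
ee_rot: [3.141, -0.0, -1.707]
force: [0.3, -0.8, -1.1]
width: 0.0197
gripper_force: 50.0
```

```bash
python3 -c "
from h import *
plan((.594,-.054,.085),-98)
p,d=arm.grab_frame('top'); crop(p,170,160,270,260,6,'pics/t2.png'); cv2.imwrite('pics/t2f.png',p)"
```

```text
pos [ 0.5821 -0.0785  0.0882] yaw [ 1.7997e+02 -1.0000e-02 -9.7790e+01] shift [-0.0259 -0.0085  0.0032] turn [ 0.03 -0.01  0.21] F [ 0.28 -0.79 -1.09] w 0.0197 t 5.65
```

View pics/t2.png

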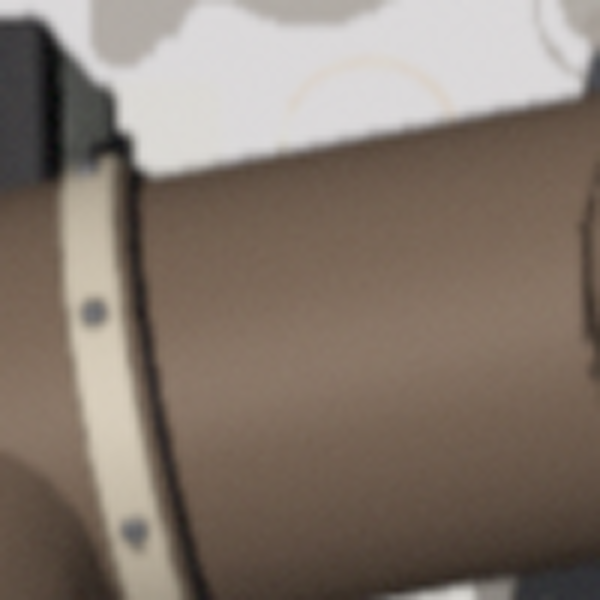

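The forearm covers the tab in the top view. I check its height there, and look through the scene camera.

```bash
python3 -c "
from h import *
p,d=arm.grab_frame('scene'); crop(p,160,130,290,240,6,'pics/s2.png'); cv2.imwrite('pics/s2f.png',p)
pt,dt=arm.grab_frame('top'); print('arm z', .909-dt[200:230:10,80:270:20])
print(proj('scene',[[.615,.0945,.034],[.5821+.15*.136,-.0785+.1486,.0705]]), arm.get_state()['q'])"
```

```text
arm z [[0.17765248 0.17613238 0.17469758 0.48312545 0.48966733 0.4989618
  0.4950466  0.4982372  0.49919614 0.50009197]
 [0.4809294  0.49162102 0.49311167 0.4984359  0.50206995 0.50364643
  0.5029857  0.5045147  0.5028064  0.5036762 ]
 [0.49985635 0.502316   0.5033854  0.506334   0.5077491  0.5080912
  0.5039855  0.5042707  0.50523394 0.50422156]]
[[211.52407568 222.34470807]
 [223.13333306 209.49645029]] [ 1.98539485e-01  3.50394931e-01 -3.68631704e-01 -6.22510395e-05
 -8.51889736e-01 -3.35020154e-01]
```

View pics/s2.png

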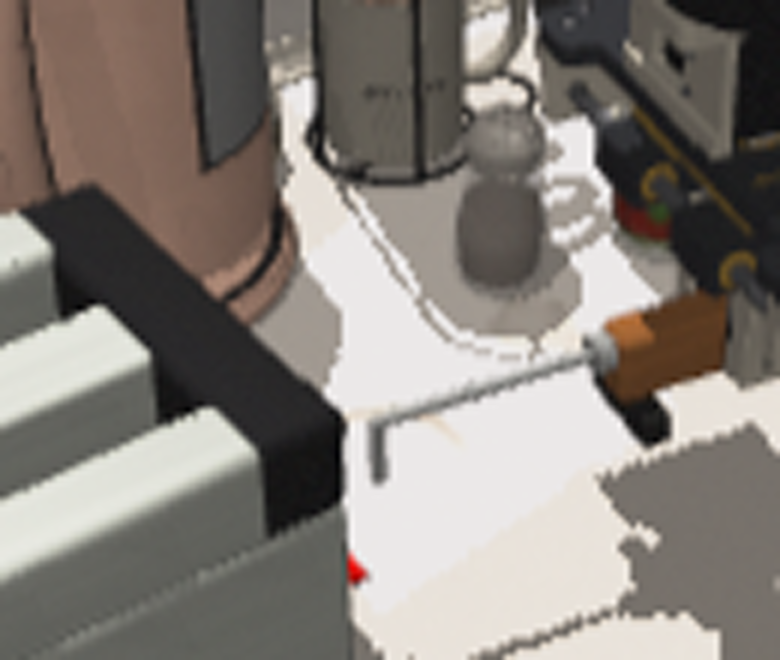

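The hook tip is at crop (378,480), scene pixel (222.6,209.6), within 1 px of my kinematic prediction. The red tab corner is at crop (366,577), scene pixel (220.6,225.8). I cross-check the tab position with it.

```bash
python3 -c "
from h import *
p=cv2.imread('pics/s2f.png'); m=red(p,60); m[:200]=0;m[245:]=0;m[:,:205]=0;m[:,235:]=0
ys,xs=np.nonzero(m);print(list(zip(xs.tolist(),ys.tolist())))
h=np.array([.615,.0945,.034]); a=np.array([.045,-.999,0]); b=np.array([.999,.045,0])
print(proj('scene',[h+.016*a+.02*b,h+.016*a-.02*b,h+.016*a+.02*b-[0,0,.004],h+.016*a-.02*b-[0,0,.004]]))
print(ray('scene',(220.8,225.6),.034))
# top subpixel from pre-move picture
t=cv2.imread('pics/top0.png').astype(float)
r=t[...,2]-t[...,1]; print(r[196:221,192:212].astype(int)[::2])
"
```

```text
[(218, 223), (218, 224), (219, 224), (218, 225), (219, 225), (220, 225), (218, 226), (219, 226)]
[[212.63577905 214.55123184]
 [222.379485   224.40069885]
 [212.71959279 215.81138569]
 [222.43888298 225.66572339]]
[[0.59445763 0.08254098 0.034     ]]
[[  2   2   1   2   2   2   2   3   2   3   3   2   2   2   2   2   2   2
    2   2]
 [  8   9   8   9   9  10  13  17  19  21  25  30  32  34  32  23   7   3
    2   3]
 [ 76 104 108 114 109 104 109 122 134 138 140 146 150 148 133  68  13   2
    2   2]
 [110 150 163 164 167 159 163 161 160 161 164 168 169 170 148  74  15   3
    3   2]
 [ 95 144 150 153 152 122  77  60  68  78  81 100 144 165 155  92  21   3
    1   2]
 [104 151 160 160 153 116  48  11   6   5  10  44 113 159 158 110  29   4
    2   2]
 [111 156 167 168 159 129  58  15   5   5  10  41 110 156 157 108  29   4
    2   2]
 [ 99 153 163 159 158 143  98  74  71  78  85 103 138 160 151  98  26   4
    2   3]
 [100 150 162 163 165 161 156 155 155 158 163 167 168 169 157 104  27   4
    1   2]
 [100 152 162 162 161 160 155 151 149 153 153 153 154 154 143  98  27   4
    3   2]
 [ 58  83  71  66  63  57  54  53  52  46  43  39  33  30  27  14   4   2
    3   3]
 [  2   6   5   6   6   5   5   5   5   5   5   4   3   5   4   3   2   2
    2   2]
 [  3   5   4   4   3   3   3   4   3   3   3   4   3   4   4   2   2   2
    3   2]]
```

Call:
move_arm --rows "0 0 0 -0.014 -0.004 0 0.01; 0 0 0 -0.0133 -0.0045 0 0.01; 0 0 0 0 0 0.012 0.01; 0 0 0 0 0 0.013 0.01; 0 0 0 0 0 0 0.01; 0 0 0 0 0 0 0.01"

```text
t: 6.55
eef_pos: [0.5943, -0.0529, 0.0633]
ee_rot: [3.141, -0.0, -1.708]
force: [-0.9, -0.5, -1.5]
width: 0.0197
gripper_force: 50.0
```

```bash
python3 -c "
from h import *
p,d=arm.grab_frame('scene'); crop(p,185,180,265,240,8,'pics/s3.png')
s=arm.get_state();y=s['ee_rot'][2]; t=s['eef_pos']-np.array([.15*np.cos(y),.15*np.sin(y),.0177]); print(t,s['force'],s['eef_pos'],y,proj('scene',[t,t+[0,0,.027]]))"
```

```text
[0.61504659 0.09578874 0.04598082] [-0.19205894 -0.27858113 -1.55367487] [ 0.59452951 -0.05280147  0.06368082] -1.7080070462503842 [[210.74658671 218.72595379]
 [210.11605504 209.85984513]]
```

View pics/s3.png

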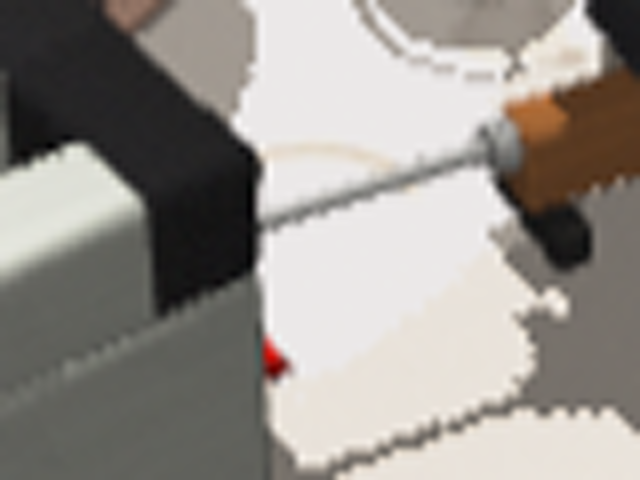

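The hook end is now hidden behind the toaster; only the rod (crop 260,225) and the tab corner (285,365) show. I lower it while watching the vertical force.

Call:
move_arm --rows "0 0 0 0 0 0.005 0.01; 0 0 0 0 0 0.005 0.01; 0 0 0 0 0 0.004 0.01; 0 0 0 0 0 0 0.01; 0 0 0 0 0 0 0.01"

```text
t: 7.22
eef_pos: [0.5945, -0.0526, 0.0496]
ee_rot: [-3.142, -0.0, -1.708]
force: [-0.2, -0.1, -1.6]
width: 0.0195
gripper_force: 50.0
```

Call:
move_arm --rows "0 0 0 0 0 0.002 0.01; 0 0 0 0 0 0.002 0.01; 0 0 0 0 0 0 0.01"

```text
t: 7.6
eef_pos: [0.5942, -0.0526, 0.0454]
ee_rot: [3.141, -0.0, -1.708]
force: [0.1, 0.4, -1.2]
width: 0.0196
gripper_force: 50.0
```

No contact at tip height 0.028, below the tab's top face. I go deeper and then start a gentle pull.

Call:
move_arm --rows "0 0 0 0 0 0.003 0.01; 0 0 0 0 0 0.004 0.01; 0 0 0 0 0 0.002 0.01; 0 0 0 0 0 0 0.01; 0 0 0 0 0 0 0.01"

```text
t: 8.22
eef_pos: [0.5945, -0.0526, 0.0366]
ee_rot: [-3.142, -0.0, -1.708]
force: [-0.1, -0.1, -2.3]
width: 0.0195
gripper_force: 50.0
```

Call:
move_arm --rows "0 0 0 0.002 -0.0004 0 0.01; 0 0 0 0.0025 -0.0005 0 0.01; 0 0 0 0.0025 -0.0005 0 0.01; 0 0 0 0.0025 -0.0005 0 0.01; 0 0 0 0.0025 -0.0005 0 0.01; 0 0 0 0.0025 -0.0005 0 0.01; 0 0 0 0.0025 -0.0005 0 0.01; 0 0 0 0.002 -0.0004 0 0.01"

```text
t: 9.22
eef_pos: [0.5956, -0.0721, 0.0366]
ee_rot: [-3.142, 0.0, -1.708]
force: [0.2, 1.3, -1.8]
width: 0.0195
gripper_force: 50.0
```

```bash
python3 -c "
from h import *
s=arm.get_state();print(s['force'])
p,d=arm.grab_frame('scene'); crop(p,185,180,265,240,8,'pics/s4.png')"
```

```text
[ 0.24327034  1.30756213 -1.81946064]
```

View pics/s4.png

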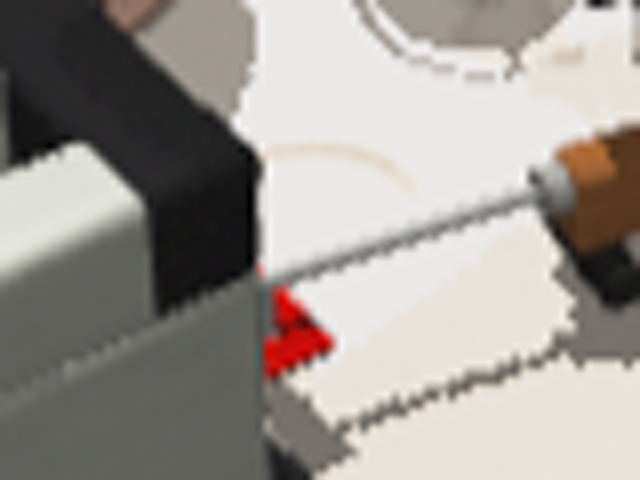

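The tab (crop 300,335) has come out with the hook in its hole. I now feel for the stop in short pulls.

Call:
move_arm --rows "0 0 0 0.002 -0.0004 0 0.01; 0 0 0 0.0015 -0.0003 0 0.01"

```text
t: 9.52
eef_pos: [0.5958, -0.0756, 0.0366]
ee_rot: [-3.142, 0.0, -1.708]
force: [-0.1, 0.9, -1.2]
width: 0.0197
gripper_force: 50.0
```

Call:
move_arm --rows "0 0 0 0.0015 -0.0003 0 0.01; 0 0 0 0.0015 -0.0003 0 0.01"

```text
t: 9.78
eef_pos: [0.596, -0.0786, 0.0366]
ee_rot: [3.142, -0.0, -1.708]
force: [0.3, 1.4, -1.8]
width: 0.0197
gripper_force: 50.0
```

Call:
move_arm --rows "0 0 0 0.0015 -0.0003 0 0.01; 0 0 0 0.0015 -0.0003 0 0.01"

```text
t: 10.02
eef_pos: [0.5961, -0.0817, 0.0366]
ee_rot: [3.142, -0.0, -1.708]
force: [0.3, 1.5, -0.7]
width: 0.0195
gripper_force: 50.0
```

Call:
move_arm --rows "0 0 0 0.0015 -0.0003 0 0.01; 0 0 0 0.0015 -0.0003 0 0.01"

```text
t: 10.28
eef_pos: [0.5964, -0.0847, 0.0366]
ee_rot: [-3.142, 0.0, -1.708]
force: [0.1, 0.3, -2.0]
width: 0.0195
gripper_force: 50.0
```

Call:
move_arm --rows "0 0 0 0.002 -0.0004 0 0.01; 0 0 0 0.0015 -0.0003 0 0.01"

```text
t: 10.52
eef_pos: [0.5965, -0.0884, 0.0365]
ee_rot: [3.142, -0.0, -1.708]
force: [0.7, 1.3, -1.3]
width: 0.0198
gripper_force: 50.0
```

Call:
move_arm --rows "0 0 0 0.002 -0.0004 0 0.01; 0 0 0 0.0015 -0.0003 0 0.01"

```text
t: 10.78
eef_pos: [0.5968, -0.0919, 0.0366]
ee_rot: [-3.142, 0.0, -1.708]
force: [0.7, 0.5, -2.0]
width: 0.0201
gripper_force: 50.0
```

Call:
move_arm --rows "0 0 0 0.002 -0.0004 0 0.01; 0 0 0 0.0015 -0.0003 0 0.01"

```text
t: 11.02
eef_pos: [0.597, -0.0955, 0.0366]
ee_rot: [-3.142, 0.0, -1.708]
force: [-0.6, 1.3, -1.4]
width: 0.0197
gripper_force: 50.0
```

Call:
move_arm --rows "0 0 0 0.002 -0.0004 0 0.01; 0 0 0 0.0015 -0.0003 0 0.01"

```text
t: 11.28
eef_pos: [0.5972, -0.099, 0.0365]
ee_rot: [3.142, -0.0, -1.708]
force: [-0.1, 1.4, -1.0]
width: 0.0196
gripper_force: 50.0
```

Call:
move_arm --rows "0 0 0 0.002 -0.0004 0 0.01; 0 0 0 0.0015 -0.0003 0 0.01"

```text
t: 11.52
eef_pos: [0.5975, -0.1008, 0.0362]
ee_rot: [-3.141, 0.002, -1.708]
force: [-1.9, 17.3, -2.7]
width: 0.0196
gripper_force: 50.1
```

Stop felt at 17 N. I ease off and hold in the 6–10 N band.

Call:
move_arm --rows "0 0 0 -0.0012 0.0002 0 0.01"

```text
t: 11.65
eef_pos: [0.5972, -0.1002, 0.0363]
ee_rot: [3.141, 0.001, -1.707]
force: [-1.1, 4.9, -1.3]
width: 0.0195
gripper_force: 50.0
```

Call:
move_arm --rows "0 0 0 0.0004 0 0 0.01; 0 0 0 0 0 0 0.01"

```text
t: 11.9
eef_pos: [0.5973, -0.1004, 0.0363]
ee_rot: [3.141, 0.001, -1.707]
force: [-1.0, 8.5, -0.9]
width: 0.0199
gripper_force: 50.0
```

Call:
move_arm --rows "0 0 0 0 0 0 0.01; 0 0 0 0 0 0 0.01; 0 0 0 0 0 0 0.01; 0 0 0 0 0 0 0.01; 0 0 0 0 0 0 0.01; 0 0 0 0 0 0 0.01; 0 0 0 0 0 0 0.01; 0 0 0 0 0 0 0.01"

```text
t: 12.9
eef_pos: [0.5973, -0.1004, 0.0363]
ee_rot: [3.141, 0.001, -1.707]
force: [-0.9, 9.0, -1.6]
width: 0.0194
gripper_force: 50.0
```

Call:
move_arm --rows "0 0 0 -0.00015 0 0 0.01; 0 0 0 0 0 0 0.01; 0 0 0 0 0 0 0.01; 0 0 0 0 0 0 0.01; 0 0 0 0 0 0 0.01; 0 0 0 0 0 0 0.01; 0 0 0 0 0 0 0.01"

```text
t: 13.78
eef_pos: [0.5973, -0.1004, 0.0363]
ee_rot: [3.141, 0.001, -1.707]
force: [-0.5, 8.1, -0.1]
width: 0.0195
gripper_force: 50.0
```

Firm pull held for well over half a second. I centre the tip in the hole and lift it out.

Call:
move_arm --rows "0 0 0 -0.002 0.0002 0 0.01; 0 0 0 -0.0025 0.0004 0 0.01; 0 0 0 0 0 0 0.01; 0 0 0 0 0 0 0.01"

```text
t: 14.28
eef_pos: [0.5974, -0.0971, 0.0366]
ee_rot: [-3.142, -0.0, -1.708]
force: [0.3, 0.2, -2.5]
width: 0.0203
gripper_force: 50.0
```

Call:
move_arm --rows "0 0 0 0 0 -0.005 0.01; 0 0 0 0 0 -0.008 0.01; 0 0 0 0 0 -0.008 0.01"

```text
t: 14.65
eef_pos: [0.5976, -0.097, 0.0584]
ee_rot: [-3.141, 0.0, -1.708]
force: [0.3, 0.3, -1.4]
width: 0.0198
gripper_force: 50.0
```

Call:
move_arm --rows "0 0 0 0 0 -0.02 0.01; 0 0 0 0 0 -0.02 0.01; 0 0 0 0 0 -0.01 0.01; 0 0 0 0 0 0 0.01; 0 0 0 0 0 0 0.01"

```text
t: 15.28
eef_pos: [0.5968, -0.0969, 0.1069]
ee_rot: [3.141, -0.0, -1.708]
force: [0.9, 0.7, -1.3]
width: 0.0196
gripper_force: 50.0
```

```bash
python3 -c "
from h import *
plan((.4985,-.2265,.09),-78)
p,d=arm.grab_frame('scene');cv2.imwrite('pics/s5f.png',p)
s=arm.get_state();y=s['ee_rot'][2]; t=s['eef_pos']-np.array([.15*np.cos(y),.15*np.sin(y),.0177]); q=proj('scene',[t,t+[0,0,.027]]);print(t,q)
m=red(p,60); m[:190]=0;m[245:]=0;m[:,:200]=0;m[:,260:]=0
ys,xs=np.nonzero(m);print(len(xs),xs.min(),xs.max(),ys.min(),ys.max())
u,v=q[0].astype(int); g=cv2.cvtColor(p,cv2.COLOR_BGR2GRAY); print(u,v);print(g[v-14:v+6,u-8:u+10])
"
```

```text
pos [ 0.5968 -0.0969  0.1069] yaw [179.94  -0.   -97.86] shift [0.1418 0.0797 0.017 ] turn [ 6.000e-02  1.000e-02 -1.986e+01] F [ 0.95  0.66 -1.26] w 0.0196 t 15.275
[0.61731396 0.05162437 0.08903334] [[226.46855395 196.46304775]
 [226.13182527 187.10728296]]
129 217 235 210 223
226 196
[[233 233 233 233 233 233 233 233 233 233 233 233 159 154 232 220 156 160]
 [233 233 233 233 233 233 233 233 233 233 233 233 220 151 197 217 176 167]
 [233 233 233 233 233 233 233 233 233 233 215 221 212 172 166 170 148 131]
 [233 233 233 233 233 233 233 219 221 212 185 181 161 144 126 117 122 143]
 [233 233 233 233 233 233 220 182 177 157 139 125 113 150 139 212 146 154]
 [233 233 233 233 233 233 205 129 120 115 148 173 213 220 219 233 219 219]
 [233 233 233 233 233 233 205 101  97 144 219 225 233 233 233 233 233 233]
 [233 233 233 233 233 233 205 100  95 159 232 233 233 233 233 233 233 233]
 [233 233 233 233 233 233 211 100  94 160 232 233 233 233 233 233 233 233]
 [233 233 233 233 233 233 228 103  95 135 232 233 233 233 233 233 233 233]
 [233 233 233 233 233 233 233 103  96 120 232 233 233 233 233 233 233 233]
 [233 233 233 233 233 233 233 102  95 120 232 233 233 233 233 233 233 233]
 [233 233 233 233 233 233 233 102  95 121 232 233 233 233 233 233 233 233]
 [233 233 233 233 233 233 233 102  96 122 232 233 233 233 233 233 233 233]
 [233 233 233 233 233 233 233 104  96 126 232 233 233 233 233 233 233 233]
 [233 233 233 233 232 231 231 177 146 177 232 233 233 233 233 233 233 233]
 [227 222 222 221 217 218 219 206 194 206 220 222 229 232 233 233 233 233]
 [220 222 224 225 226 227 227 226 225 224 221 216 215 219 223 230 233 233]
 [227 231 232 232 233 233 233 233 232 232 231 228 226 224 217 216 229 233]
 [232 233 233 233 233 233 233 233 233 233 233 233 233 232 229 222 221 230]]
```

The tool has not slipped in the grip: its tip is where the kinematics predict. The tab is still drawn out (129 red pixels). I carry the tool back over the mat.

Call:
move_arm --rows "0 0 0 0.016 0.0088 0 0.01; 0 0 0 0.03 0.016 0 0.01; 0 0 0 0.03 0.016 0 0.01; 0 0 0 0.03 0.016 0 0.01; 0 0 0 0.03 0.016 0 0.01; 0 0 -5 0.0156 0.008 0 0.01; 0 0 -8 0 0 0 0.01; 0 0 -6.4 0 0 0 0.01"

```text
t: 16.32
eef_pos: [0.4954, -0.2369, 0.1071]
ee_rot: [3.141, 0.0, -1.366]
force: [0.4, -0.0, -2.3]
width: 0.0196
gripper_force: 50.0
```

Call:
move_arm --rows "0 0 0 0 0 0.02 0.01; 0 0 0 0 0 0.02 0.01; 0 0 0 0 0 0.01 0.01; 0 0 0 0 0 0 0.01; 0 0 0 0 0 0 0.01"

```text
t: 16.95
eef_pos: [0.497, -0.2363, 0.0581]
ee_rot: [-3.141, -0.0, -1.369]
force: [0.2, 0.2, -1.7]
width: 0.0199
gripper_force: 50.0
```

```bash
python3 -c "
from h import *
plan((.496,-.236,.0290),-78.5)"
```

```text
pos [ 0.497  -0.2363  0.0581] yaw [-1.7996e+02 -2.0000e-02 -7.8440e+01] shift [-0.0005  0.0009  0.0291] turn [-0.04 -0.02  0.06] F [ 0.15  0.23 -1.68] w 0.0199 t 16.95
```

Call:
move_arm --rows "0 0 0 0 0 0.012 0.01; 0 0 0 0 0 0.008 0.01; 0 0 0 0 0 0.005 0.01; 0 0 0 0 0 0.0025 0.01; 0 0 0 0 0 0.001 0.01; 0 0 0 0 0 0 0.01; 0 0 0 0 0 0 0.01"

```text
t: 17.82
eef_pos: [0.4968, -0.2361, 0.0293]
ee_rot: [-3.141, -0.0, -1.369]
force: [-0.0, 0.3, -2.0]
width: 0.0198
gripper_force: 50.0
```

Call:
move_arm --rows "0 0 0 0 0 0.0005 0.01; 0 0 0 0 0 0.0005 0.01; 0 0 0 0 0 0 0.01"

```text
t: 18.2
eef_pos: [0.4967, -0.2361, 0.0287]
ee_rot: [-3.141, -0.0, -1.369]
force: [-2.2, 2.5, 4.6]
width: 0.0193
gripper_force: 50.0
```

The feet are on the mat. I release and rise.

Call:
move_arm --rows "0 0 0 0 0 0 0.022; 0 0 0 0 0 0 0.026; 0 0 0 0 0 0 0.04; 0 0 0 0 0 0 0.055; 0 0 0 0 0 0 0.06; 0 0 0 0 0 0 0.06" --squeeze 5

```text
t: 18.95
eef_pos: [0.4966, -0.2361, 0.028]
ee_rot: [3.142, 0.0, -1.369]
force: [-1.5, 1.4, -0.2]
width: 0.0581
gripper_force: 0.0
```

Call:
move_arm --rows "0 0 0 0 0 -0.02 0.06; 0 0 0 0 0 -0.03 0.06; 0 0 0 0 0 -0.05 0.06; 0 0 0 0 0 -0.05 0.06; 0 0 0 0 0 0 0.06; 0 0 0 0 0 0 0.06"

```text
t: 19.7
eef_pos: [0.4962, -0.2359, 0.1778]
ee_rot: [-3.141, 0.0, -1.37]
force: [-0.8, -0.5, -0.7]
width: 0.06
gripper_force: 0.0
```

```bash
python3 -c "
from h import *
print(arm.get_state()['t'],arm.get_state()['eef_pos'])
p,d=arm.grab_frame('scene');crop(p,150,110,410,290,3,'pics/s6.png')"
```

```text
19.7 [ 0.49624176 -0.23590642  0.1778023 ]
```

View pics/s6.png

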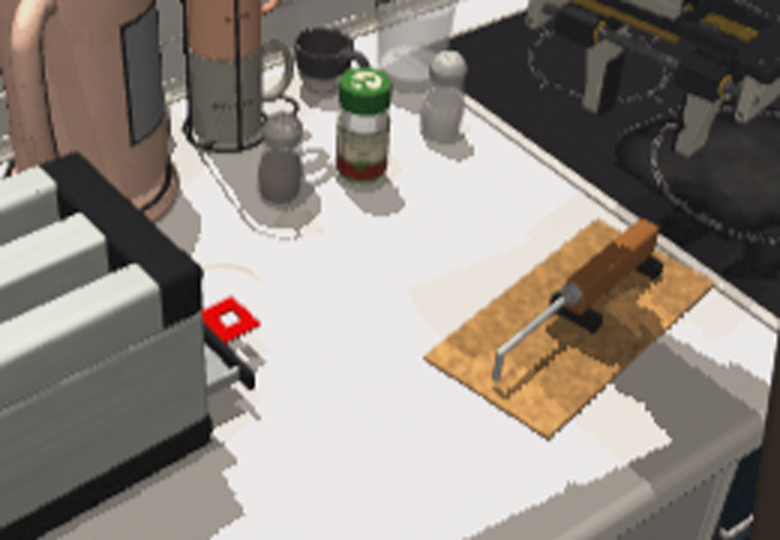

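The tool stands on its feet along the mat (crop 580,300), the tray is out (tab at 230,318), and the shakers and jar are undisturbed. The gripper is clear, so I hand in.

```bash
python3 -c "
from station import arm
print(arm.job_done())"
```

```text
the job is handed in; nothing more can be done
None
```

The job is handed in: the tray is drawn out against its stop, where I held about 8–9 N for over a second (one brief 17 N reading at first contact, under the 18 N limit), the hook tool stands lengthwise on the cork mat, and the shakers and jar look undisturbed in the last picture.

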